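# Sweep brass bushes through the feed gate into the slot

### The job

Sweep the three loose brass bushes one at a time across the feeding tray, through the narrow gate and into the slot behind it, so that all three end upright in single file wholly past the two gate pins. Push them with the fingertips only, sliding them on the tray floor: do not grip, lift or tip them. Leave the little step gauge and the spring clip on the tray where they are, and finish clear of everything.

Things in the scene. Friction and masses are not known exactly. Their poses are not given: they have to be found in the camera images.
- feed_tray: dark wooden tray fixed on the worktop, 8 mm thick; aluminium fences on it 6 mm high, 5 mm wide (tops 14 mm over the worktop, lower than the bushes' tops at 23 mm, so fingertips can pass over them and still push). Origin: on the worktop under the gate; z up, +x through the gate into the slot. Fenced floor from x = -133 mm, y within +-76 mm; fences then close in from x = -67, y = +-78 by x = -43, y = +-38 mm to the gate.
- gate (a point): middle of the gate, on the tray floor (8 mm over the worktop): midway between two upright steel pins, 7 mm in diameter and 6 mm high, at y = +-18.5 mm, 30 mm clear, so one bush at a time. Axes as the tray's, +x into the slot. Outside each slanting fence, beside the gate, the board has a flat ledge.
- slot_end (a point): closed far end of the slot, on the tray floor, 82 mm past the gate; axes as the tray's. The slot is 31 mm wide between straight fences 6 mm high, in line with the gate, and holds three bushes in a row; each new bush pushes the earlier ones along.
- bush1: loose brass bush, a plain upright cylinder 22 mm in diameter and 15 mm tall with a 12 mm blind bore in its top, 25 to 50 g, sliding easily on the smooth tray; one of three alike, standing on the tray floor inside the fences in front of the gate. Origin: centre of its underside; z up along its axis.
- bush2: loose brass bush, a plain upright cylinder 22 mm in diameter and 15 mm tall with a 12 mm blind bore in its top, 25 to 50 g, sliding easily on the smooth tray; one of three alike, standing on the tray floor inside the fences in front of the gate. Origin: centre of its underside; z up along its axis.
- bush3: loose brass bush, a plain upright cylinder 22 mm in diameter and 15 mm tall with a 12 mm blind bore in its top, 25 to 50 g, sliding easily on the smooth tray; one of three alike, standing on the tray floor inside the fences in front of the gate. Origin: centre of its underside; z up along its axis.
- step_gauge: bystander: small bright steel step gauge, two plates on thin pillars, 19 x 24 x 26 mm tall, loose, 50 g, standing on the tray's ledge outside the slanting fence on one side of the gate (which side varies), about 15 mm before the gate and 57 mm to the side. Origin: centre of its underside; z up.
- spring_clip: bystander: small spring clip, 12 x 24 x 14 mm tall, loose, 12 g, lying on the tray's ledge on the other side of the gate, likewise. Origin: centre of its underside; z up.

How it is judged:
On the way, in this order (a step that is already met when the one before it is completed fails the run):
1. a first bush is wholly past the gate, in the slot (((x of bush1 in the frame of feed_tray between 0.009 and 0.08 m and y of bush1 in the frame of feed_tray between -0.008 and 0.008 m and z of bush1 in the frame of feed_tray below 0.013 m) or (x of bush2 in the frame of feed_tray between 0.009 and 0.08 m and y of bush2 in the frame of feed_tray between -0.008 and 0.008 m and z of bush2 in the frame of feed_tray below 0.013 m) or (x of bush3 in the frame of feed_tray between 0.009 and 0.08 m and y of bush3 in the frame of feed_tray between -0.008 and 0.008 m and z of bush3 in the frame of feed_tray below 0.013 m))), for 0.2 s.
2. a second bush, after the first, is wholly past the gate, in the slot ((((x of bush1 in the frame of feed_tray between 0.009 and 0.08 m and y of bush1 in the frame of feed_tray between -0.008 and 0.008 m and z of bush1 in the frame of feed_tray below 0.013 m) and (x of bush2 in the frame of feed_tray between 0.009 and 0.08 m and y of bush2 in the frame of feed_tray between -0.008 and 0.008 m and z of bush2 in the frame of feed_tray below 0.013 m)) or ((x of bush1 in the frame of feed_tray between 0.009 and 0.08 m and y of bush1 in the frame of feed_tray between -0.008 and 0.008 m and z of bush1 in the frame of feed_tray below 0.013 m) and (x of bush3 in the frame of feed_tray between 0.009 and 0.08 m and y of bush3 in the frame of feed_tray between -0.008 and 0.008 m and z of bush3 in the frame of feed_tray below 0.013 m)) or ((x of bush2 in the frame of feed_tray between 0.009 and 0.08 m and y of bush2 in the frame of feed_tray between -0.008 and 0.008 m and z of bush2 in the frame of feed_tray below 0.013 m) and (x of bush3 in the frame of feed_tray between 0.009 and 0.08 m and y of bush3 in the frame of feed_tray between -0.008 and 0.008 m and z of bush3 in the frame of feed_tray below 0.013 m)))), for 0.2 s.
3. the third bush, after the second, is wholly past the gate, in the slot (x of bush1 in the frame of feed_tray between 0.009 and 0.08 m and y of bush1 in the frame of feed_tray between -0.008 and 0.008 m and z of each of bush1, bush2, bush3 in the frame of feed_tray below 0.013 m and x of bush2 in the frame of feed_tray between 0.009 and 0.08 m and y of bush2 in the frame of feed_tray between -0.008 and 0.008 m and x of bush3 in the frame of feed_tray between 0.009 and 0.08 m and y of bush3 in the frame of feed_tray between -0.008 and 0.008 m), for 0.2 s.
At the end, for the whole second after the job is handed in: All three bushes are at rest on the slot's floor, upright within 0.15 rad, each centre at least 9 mm past the gate line (2 mm short of wholly past) and within 8 mm of the slot's middle line; the step gauge and the spring clip within 15 mm of where they were (all of step 3 and angle between each of bush1, bush2, bush3's own z axis and vertical below 0.15 rad and z of each of bush1, bush2, bush3 in the frame of feed_tray above 0.004 m and linear speed of each of bush1, bush2, bush3 below 0.02 m/s and distance of each of step_gauge, spring_clip from where it was at the start of the episode below 0.015 m and angle between step_gauge's own z axis and vertical below 0.3 rad); the robot touches nothing.
It fails at once if a bush is lifted (8 mm or more off the tray floor) (z of any of bush1, bush2, bush3 in the frame of feed_tray above 0.016 m).
It fails at once if a bush is tipped over (angle between any of bush1, bush2, bush3's own z axis and vertical above 0.6 rad).
It fails at once if the step gauge or the spring clip is displaced by 15 mm or more or the gauge is knocked over (distance of any of step_gauge, spring_clip from where it was at the start of the episode above 0.015 m or angle between step_gauge's own z axis and vertical above 0.6 rad).
It also fails if it takes over 67 s, if anything falls off the work surface, if the arm or the gripper's body presses on something with over 40 N, if the wrist force passes 120 N, or if a joint passes its speed limit or range.

### The arm

A 7-joint arm with a two-finger parallel gripper is mounted at the origin on the work surface; the furniture and walls round the work are solid. World frame = base frame: x ahead of the robot, y to its left, z up, the work surface at z = 0. Lengths are in m, angles in rad, forces in N, time in s.
With the tool pointing down it reaches from about 0.4 to 0.85 m from the base axis. Payload 4.5 kg.
Tool frame: the origin (TCP) lies at the very end of the fingers, on their centre line; the grasp point (between the pads) lies 19 mm behind it; z points along the fingers, y is the line along which they close (so a half turn about z gives the same grasp; the last joint's range is limited). The gripper opens to 85 mm and grips with 20 to 120 N. Pads are 22 mm wide; open, the fingers measure 114 mm over their backs; the gripper's body (76 mm by 85 mm) begins 54 mm behind the grasp point. The pads swing forward as they close: fully open they stand 13 mm farther back than shut.
Start: joints at [-1.144, 0.689, -0.195, 1.565, 0.157, 0.902, -0.215], TCP at [0.239, 0.577, 0.231] pointing down, gripper open.
Joint ranges: [-3.01, 3.01], [-0.46, 2.08], [-1.47, 1.51], [0.13, 2.56], [-1, 4.14], [0.04, 2.09], [-2.66, 2.66]. Speed limits (rad/s): [2.57, 2.57, 3.14, 3.14, 3.14, 3.14, 3.14].

### API

Orientations are given as [roll, pitch, yaw] about the fixed x, y, z axes, in that order (R = Rz(yaw) Ry(pitch) Rx(roll)).
In Python, from workcell import robot gives the robot as it stands.
- The arm moves only by the shell command python3 -m jog 'ROWS' [OPENING]. ROWS is JSON, a list of rows, each a list of 6 numbers: the shift along the world's x, y, z as a fraction of full scale, then the turn, a rotation vector about the world's x, y, z as a fraction of full scale. A call has 1 to 10 rows; each row is the pose to reach, as a shift and turn from the pose commanded when the call began; what a row does not reach only later rows make up. Full scale, the value 1, is 0.3 m for a shift and 45 degrees for a turn. A row lasts 1/8 s, in which the tool goes at most 62.5 mm and 10.7 degrees, less where a joint would pass 70% of its speed; a pose out of reach is approached as far as the arm can. A call with a number of a shift or a turn outside -1 to 1 is refused whole. A call with a gripper value outside its range is refused whole. OPENING is the opening, from 0 (shut) to 1 (fully open), set as the call begins (- or left out, the last holds). The fingers move at their own pace and stop on an object; the grip force is fixed at half the most. Time passes only in rows, so rows that repeat a pose let the fingers close. It gives the time, the measured TCP pose, the force, the opening and the grip force at its end, in the units of the state.
- robot.sense(): the state, without advancing time (a new reading comes with each control period).
- robot.get_image(name): name is "scene" or "top" or "wrist"; returns a dict with "frame" (480x640x3 uint8, red, green, blue), "intrinsics" (3x3 intrinsics, pixels), "k1" (the pictures are not rectified: a ray, as slopes to the right and down, at radius r is drawn at 1 + k1 r^2 times it, then the intrinsics apply), "R" (3x3) and "t" (3): a world point X has camera coordinates R X + t; the wrist camera has in their place "tool_from_camera" (4x4, takes a point from camera to tool coordinates, whose origin is the TCP and whose axes are the flange's). Camera axes: x right, y down, z forward; pixel columns grow to the right and rows downward; lengths in m; the calibration is good to about 2 mm. A picture is of the moment at which its call begins: read the wrist's pose just before it. There is no depth.
- robot.sign_off(): hands the job in; it is judged then, once.
Trained networks look in a picture, given as the dict that the camera call returned (one of the last four; its "shot" number tells which), for a name from the list of things; names that differ only in an ending like _2 or _b are one class to them, and where a whole thing is asked for, a point or a joint stands for the part that bears it (a point fixed in the world has none). Each returns a list of dicts, best first, with "p" (0 to 1); they miss things now and then, are a little off and sometimes report something else, mostly with a low value. They report only what shows in the picture. A call takes as long as a camera call.
- robot.boxes_of(picture, query): "box" ([left, top, right, bottom] in pixels, round what is visible of it).
- robot.silhouettes(picture, query): "pixels" (480x640 bool, what is visible of it) and "box" ([left, top, right, bottom] in pixels, round what is visible of it).
The state is a dict: "t": time; "joint_positions": joint angles; "joint_vel": joint speeds; "joint_torque": joint torques, N m; "ee_pos": TCP position; "tool_rot": TCP orientation; "force": force on the tool from outside, world axes, zero at the start; "torque": the same for the moment, N m; "width": finger opening in m; "finger_force": force on a finger pad.
Only numpy, scipy, OpenCV 4.12 (cv2) and the standard library are available. Lean on these libraries where they do the work, as an engineer would, in place of code of your own. Each camera call takes 0.05 s, during which the arm holds its last target. There are 200 camera calls.

## Working session

There is one attempt and no reset: what is moved stays moved. The work goes in short steps, Python scripts to look and compute and a shell command to move; the robot and the scene stay as the last step left them, time stands still between calls to the robot, and variables do not carry over. Pictures are saved under pics/ and viewed, at most 10 in all, crops included, and the job is handed in when it is done.

```bash
ls; mkdir -p pics; cat > h.py <<'E'
import numpy as np, cv2
from workcell import robot
def ray(p,uv):
    K=np.array(p["intrinsics"]);k=p["k1"];d=np.array([(uv[0]-K[0,2])/K[0,0],(uv[1]-K[1,2])/K[1,1]]);s=d.copy()
    for _ in range(20): s=d/(1+k*(s@s))
    R=np.array(p["R"]);return -R.T@np.array(p["t"]),R.T@np.array([s[0],s[1],1])
def at(p,uv,z):
    o,d=ray(p,uv);return o+d*(z-o[2])/d[2]
def proj(p,X):
    c=np.array(p["R"])@np.array(X)+np.array(p["t"]);s=c[:2]/c[2];s=s*(1+p["k1"]*(s@s));K=np.array(p["intrinsics"]);return K[:2,:2]@s+K[:2,2]
E
python3 - <<'E'
from h import *
p=robot.get_image("top");cv2.imwrite("pics/top0.png",p["frame"][:,:,::-1])
print(p["intrinsics"],p["k1"],p["R"],p["t"])
for q in ["feed_tray","bush1","step_gauge","spring_clip"]:
    for b in robot.silhouettes(p,q)[:5]:
        m=b["pixels"];v,u=np.nonzero(m);c=(u.mean(),v.mean());z=.023 if q[0]=='b' else .008
        print(q,round(b["p"],2),b["box"],np.round(c,1),at(p,c,z).round(4))
        if q=="feed_tray": print(cv2.minAreaRect(np.c_[u,v].astype(np.float32)))
s=robot.sense();print(s["t"],s["ee_pos"],s["tool_rot"],s["width"])
E
```

```text
pics
[[547.82306721   0.         315.36649075]
 [  0.         547.82306721 234.56690197]
 [  0.           0.           1.        ]] -0.05492685687759594 [[-0.02926134 -0.99936614  0.02027556]
 [-0.99156485  0.02645868 -0.12688215]
 [ 0.12626526 -0.02381727 -0.99171055]] [-0.1771829   0.44076356  0.83120147]
feed_tray 0.85 [233.9, 182.3, 377.1, 283.5] [317.9 231.2] [ 0.4438 -0.1942  0.008 ]
((304.0, 231.0), (102.0, 144.0), 90.0)
bush1 0.53 [353.1, 228.4, 366.4, 242.8] [359.6 235.4] [ 0.4333 -0.2598  0.023 ]
bush1 0.47 [334.6, 195.3, 351.0, 207.7] [341.1 199.2] [ 0.4925 -0.2324  0.023 ]
bush1 0.42 [344.3, 255.2, 360.5, 265.8] [352.6 259.4] [ 0.3954 -0.2472  0.023 ]
step_gauge 0.74 [294.0, 184.4, 310.7, 197.6] [298.6 192.4] [ 0.5083 -0.1647  0.008 ]
spring_clip 0.42 [288.1, 260.6, 304.6, 272.2] [296.5 265.7] [ 0.3891 -0.1584  0.008 ]
0.25 [0.23910381 0.57715655 0.23092097] [-3.14077681e+00  2.94317948e-05  2.74885159e+00] 0.08523350621007932
```

View pics/top0.png

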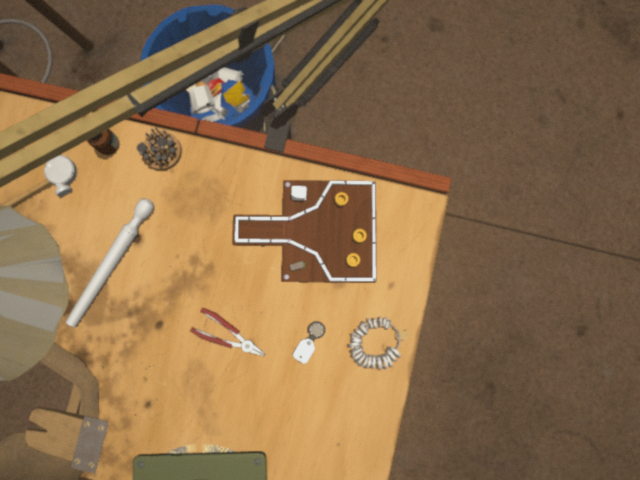

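The top view shows the tray at about (235–376, 182–282) with its slot pointing image-left, which is world +y. The bushes are at (342,199), (360,236) and (353,260), the gauge at (299,192) and the clip at (297,266).

```bash
python3 - <<'E'
from h import *
p=robot.get_image("scene");cv2.imwrite("pics/sc0.png",p["frame"][:,:,::-1])
p=robot.get_image("top")
for X in [(.239,.577,.23),(0,0,0.3)]: print(proj(p,X))
# fence corners outer, top z .014
for uv in [(375.5,182),(375.5,279.5),(235,217),(235,242.5)]: print(at(p,uv,.014).round(4))
w=robot.get_image("wrist");print(w["tool_from_camera"],w["intrinsics"][0][0])
E
```

```text
[-295.09285016  387.84900002]
[146.2187512  632.67045224]
[ 0.5212 -0.2901  0.014 ]
[ 0.3631 -0.2833  0.014 ]
[ 0.4695 -0.0617  0.014 ]
[ 0.4283 -0.0613  0.014 ]
[[-3.60228259e-05 -9.45089201e-01 -3.26812485e-01  8.39786370e-02]
 [ 9.99999991e-01  7.23554497e-06 -1.31148787e-04  4.50179630e-04]
 [ 1.26311969e-04 -3.26812487e-01  9.45089193e-01 -1.42415382e-01]
 [ 0.00000000e+00  0.00000000e+00  0.00000000e+00  1.00000000e+00]] 362.80283710236506
```

View pics/sc0.png

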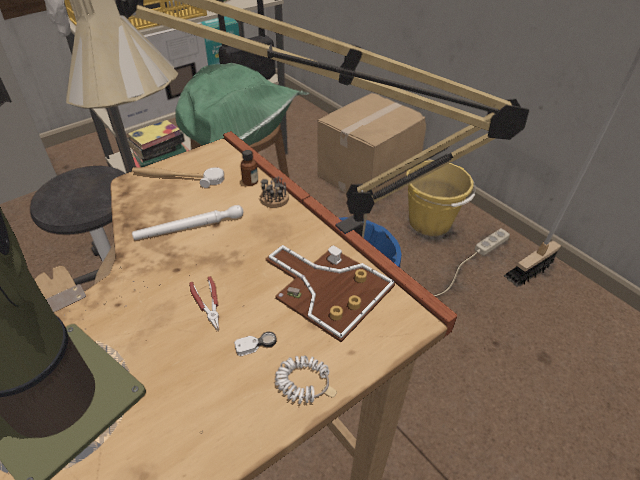

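The scene view shows a desk lamp whose shade, at (115,70), hangs over the left part of the bench. I'll triangulate it before moving the arm past it.

```bash
python3 - <<'E'
from h import *
a=robot.get_image("top");b=robot.get_image("scene")
def tri(u,v):
    o,d=ray(a,u);P,e=ray(b,v);d/=np.linalg.norm(d);e/=np.linalg.norm(e)
    s=np.linalg.lstsq(np.c_[d,-e],P-o,rcond=None)[0];x=o+d*s[0];y=P+e*s[1];print(((x+y)/2).round(3),np.linalg.norm(x-y).round(3))
tri((5,290),(122,70)); tri((283,115),(362,195)); tri((66,300),(175,75)); tri((248,25),(350,65))
E
```

```text
[0.342 0.119 0.367] 0.014
[ 0.613 -0.147  0.09 ] 0.006
[0.349 0.036 0.382] 0.033
[ 0.613 -0.113  0.346] 0.013
```

```bash
python3 - <<'E'
from h import *
a=robot.get_image("top");b=robot.get_image("scene")
print("scene cam",ray(b,(0,0))[0].round(3), "top cam",ray(a,(0,0))[0].round(3))
def plane(l,uv):
    P,e=ray(b,l[0]);_,f=ray(b,l[1]);n=np.cross(e,f);o,d=ray(a,uv);return (o+d*(n@(P-o))/(n@d)).round(3)
for l in [((190,0),(500,112)),((150,12),(490,130))]:
    for uv in [(5,165),(5,140),(130,100),(130,85),(248,22),(300,15)]: print(l,uv,plane(l,uv))
# shade rim tangents
o,d=ray(a,(30,300))
for z in (.3,.35,.4,.45,.5,.55): print(z,proj(b,o+d*(z-o[2])/d[2]).round(0), [at(a,q,z)[:2].round(3) for q in ((67,300),(5,205),(10,385))])
E
```

```text
scene cam [-0.03  -0.528  0.657] top cam [ 0.327 -0.169  0.884]
((190, 0), (500, 112)) (5, 165) [0.446 0.072 0.452]
((190, 0), (500, 112)) (5, 140) [0.471 0.08  0.44 ]
((190, 0), (500, 112)) (130, 100) [ 0.513 -0.018  0.413]
((190, 0), (500, 112)) (130, 85) [ 0.531 -0.014  0.404]
((190, 0), (500, 112)) (248, 22) [ 0.617 -0.119  0.355]
((190, 0), (500, 112)) (300, 15) [ 0.629 -0.172  0.346]
((150, 12), (490, 130)) (5, 165) [0.458 0.097 0.407]
((150, 12), (490, 130)) (5, 140) [0.486 0.106 0.392]
((150, 12), (490, 130)) (130, 100) [ 0.532 -0.002  0.365]
((150, 12), (490, 130)) (130, 85) [0.552 0.002 0.354]
((150, 12), (490, 130)) (248, 22) [ 0.648 -0.113  0.299]
((150, 12), (490, 130)) (300, 15) [ 0.66  -0.173  0.291]
0.3 [134. 111.] [array([0.338, 0.083]), array([0.443, 0.154]), array([0.251, 0.142])]
0.35 [136.  86.] [array([0.337, 0.061]), array([0.433, 0.127]), array([0.257, 0.115])]
0.4 [137.  57.] [array([0.336, 0.04 ]), array([0.423, 0.099]), array([0.264, 0.089])]
0.45 [139.  25.] [array([0.335, 0.018]), array([0.413, 0.071]), array([0.27 , 0.062])]
0.5 [142. -12.] [array([ 0.334, -0.003]), array([0.403, 0.044]), array([0.277, 0.035])]
0.55 [145. -55.] [array([ 0.333, -0.025]), array([0.393, 0.016]), array([0.283, 0.009])]
```

```bash
python3 -m jog '[[0,0,1,0,0,-1],[0,0,1,0,0,-1],[0,0,1,0,0,-1],[0,0,1,0,0,-1],[0,0,1,0,0,-1],[0,0,1,0,0,-1]]' 0.2
```

```text
t: 1.35
ee_pos: [0.2396, 0.5787, 0.536]
tool_rot: [3.135, -0.007, 1.963]
force: [0.2, 0.1, -1.0]
width: 0.0172
finger_force: 0.0
```

```bash
python3 -m jog '[[0,0,0.3,0,0,-0.2],[0,0,0.3,0,0,-0.5],[0.3,-0.3,0.3,0,0,-0.5],[0.6,-0.6,0.3,0,0,-0.5],[0.7,-0.8,0.3,0,0,-0.5],[0.8,-1,0.3,0,0,-0.5],[0.8,-1,0.3,0,0,-0.5],[0.8,-1,0.3,0,0,-0.5]]'; python3 -c "
from h import *
print(robot.sense()['joint_positions'])"
```

```text
t: 2.35
ee_pos: [0.4739, 0.2841, 0.6202]
tool_rot: [-3.14, 0.001, 1.571]
force: [0.5, 0.4, -0.6]
width: 0.0175
finger_force: 0.0
[-0.70860621  0.39939859  0.17225931  0.92421351 -0.06906921  1.82464563
 -0.56647216]
```

```bash
python3 -m jog '[[0.06,-0.2,0,0,0,0],[0.1,-0.4,0,0,0,0],[0.1,-0.6,0,0,0,0],[0.1,-0.8,0,0,0,0],[0.1,-1,0,0,0,0],[0.1,-1,0,0,0,0],[0.1,-1,0,0,0,0]]'
```

```text
t: 3.22
ee_pos: [0.5032, -0.0133, 0.6205]
tool_rot: [-3.14, -0.001, 1.571]
force: [-0.1, 1.1, 0.0]
width: 0.017
finger_force: 0.0
```

```bash
python3 -m jog '[[-0.1,-0.2,0,0,0,0],[-0.2,-0.4,0,0,0,0],[-0.2,-0.6,0,0,0,0],[-0.2,-0.75,0,0,0,0],[-0.2,-0.75,-0.2,0,0,0],[-0.2,-0.75,-0.4,0,0,0],[-0.2,-0.75,-0.6,0,0,0],[-0.2,-0.75,-0.8,0,0,0],[-0.2,-0.75,-1,0,0,0],[-0.2,-0.75,-1,0,0,0]]'; python3 - <<'E'
from h import *
s=robot.sense();print(s["ee_pos"],s["tool_rot"],s["joint_positions"])
p=robot.get_image("wrist");cv2.imwrite("pics/w0.png",p["frame"][:,:,::-1])
E
```

```text
t: 4.47
ee_pos: [0.4412, -0.2354, 0.3176]
tool_rot: [-3.132, -0.005, 1.574]
force: [0.8, 0.1, 1.4]
width: 0.0173
finger_force: 0.0
[ 0.4412453  -0.23538048  0.31764763] [-3.13190927 -0.00531271  1.57417357] [ 0.20112912  0.43192943  0.29994647  1.81966104 -0.15592713  0.92411558
  0.57416795]
```

View pics/w0.png

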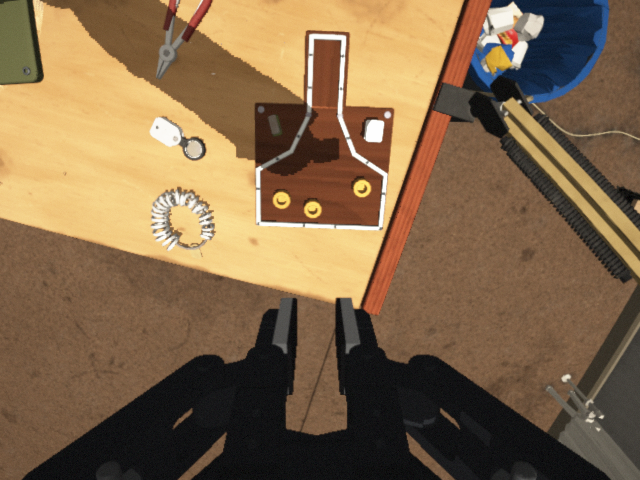

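The wrist view shows the tray fence outline from (258,226) to (384,229), with the slot end at (308–347, 33). The bushes are at (282,200), (313,209) and (362,187). I'll fit the tray pose from the white fence pixels.

```bash
cat >> h.py <<'E'
from scipy.spatial.transform import Rotation as Ro
from scipy.optimize import least_squares
def wrist():
    s=robot.sense();p=robot.get_image("wrist")
    T=np.eye(4);T[:3,:3]=Ro.from_euler("xyz",s["tool_rot"]).as_matrix();T[:3,3]=s["ee_pos"]
    W=np.linalg.inv(T@np.array(p["tool_from_camera"]));p["R"]=W[:3,:3];p["t"]=W[:3,3];return p
L=[(-.1355,-.0785),(-.1355,.0785),(-.067,.0785),(-.043,.038),(0,.018),(.0845,.018),(.0845,-.018),(0,-.018),(-.043,-.038),(-.067,-.0785),(-.1355,-.0785)]
L=np.array(L)
def dist(q):
    D=[]
    for a,b in zip(L[:-1],L[1:]):
        t=np.clip((q-a)@(b-a)/((b-a)@(b-a)),0,1);D.append(np.linalg.norm(q-a-t[:,None]*(b-a),axis=1))
    return np.min(D,0)
def loc(x,P): # world->tray ; x=(x0,y0,yaw)
    c,s=np.cos(x[2]),np.sin(x[2]);return (P-x[:2])@np.array([[c,-s],[s,c]])
def tray(p,x0=(.447,-.15,np.pi/2)):
    f=p["frame"].astype(int);v,u=np.nonzero((f.min(2)>150)&(f.max(2)-f.min(2)<40))
    P=np.array([at(p,(a,b),.014)[:2] for a,b in zip(u,v)]);x=np.array(x0)
    for r in (.012,.006,.005):
        Q=P[dist(loc(x,P))<r];x=least_squares(lambda y:dist(loc(y,Q)),x,loss="soft_l1",f_scale=.002).x
    return x,len(Q),dist(loc(x,Q)).mean()
def bushes(p,x):
    for b in robot.silhouettes(p,"bush1")[:5]:
        v,u=np.nonzero(b["pixels"]);P=at(p,(u.mean(),v.mean()),.017)
        print("bush",round(b["p"],2),np.round(b["box"]),P[:2].round(4),loc(x,P[:2]).round(4))
E
python3 - <<'E'
from h import *
p=wrist();x,n,e=tray(p);print(x,n,e);bushes(p,x)
for q in ("step_gauge","spring_clip"):
    b=robot.silhouettes(p,q)[0];v,u=np.nonzero(b["pixels"]);print(q,b["p"],loc(x,at(p,(u.mean(),v.mean()),.02)[:2]))
p=robot.get_image("top");print(tray(p));bushes(p,x)
E
```

```text
[ 0.44782579 -0.14664568  1.53464981] 2123 0.0013496178751428842
bush 0.85 [348. 175. 363. 195.] [ 0.4941 -0.231 ] [-0.0826 -0.0493]
bush 0.83 [302. 195. 318. 213.] [ 0.4347 -0.2577] [-0.1114  0.0091]
bush 0.61 [270. 189. 288. 203.] [ 0.3952 -0.2466] [-0.1017  0.049 ]
step_gauge 0.96 [-0.015821   -0.05877442]
spring_clip 0.71 [-0.01388045  0.0565503 ]
(array([ 0.42989457, -0.16604014,  1.22075901]), 4, np.float64(0.0005116284642271204))
```

```bash
python3 -m jog '[[-0.03,-0.19,-0.2,0,0,-0.05],[-0.03,-0.19,-0.4,0,0,-0.05],[-0.03,-0.19,-0.5,0,0,-0.05],[-0.03,-0.19,-0.5,0,0,-0.05]]'
cat >> h.py <<'E'
def gold(p,x,lo=150):
    h=cv2.cvtColor(p["frame"],cv2.COLOR_RGB2HSV);m=cv2.inRange(h,(15,100,100),(32,255,255))
    m=cv2.morphologyEx(m,cv2.MORPH_CLOSE,np.ones((9,9)));n,_,st,c=cv2.connectedComponentsWithStats(m)
    for i in range(1,n):
        if st[i,4]<lo: continue
        P=at(p,c[i],.019)[:2];q=loc(x,P)
        if -.15<q[0]<.09 and abs(q[1])<.09: print("gold",c[i].round(1),st[i].tolist(),P.round(4),"tray",q.round(4))
E
python3 - <<'E'
from h import *
p=wrist();cv2.imwrite("pics/w1.png",p["frame"][:,:,::-1]);s=robot.sense();print(s["ee_pos"],s["tool_rot"])
x,n,e=tray(p,(.4478,-.1466,1.5346));print(x,n,e);bushes(p,x);gold(p,x)
E
```

```text
t: 5.32
ee_pos: [0.433, -0.2953, 0.1697]
tool_rot: [-3.137, -0.003, 1.531]
force: [-0.5, -0.2, 0.3]
width: 0.017
finger_force: 0.0
[ 0.43443709 -0.29609577  0.17166755] [-3.14116894e+00 -4.99767628e-04  1.53119647e+00]
[ 0.44786428 -0.14693287  1.53438597] 2729 0.0012785829341754149
bush 0.89 [254. 151. 283. 176.] [ 0.3959 -0.2465] [-0.1014  0.0483]
bush 0.77 [374. 129. 406. 158.] [ 0.4949 -0.2318] [-0.0831 -0.0501]
bush 0.75 [303. 162. 331. 194.] [ 0.4342 -0.2586] [-0.1121  0.0096]
gold [391.5 142.7] [378, 129, 28, 29, 648] [ 0.495  -0.2319] tray [-0.0832 -0.0502]
gold [267.3 166.6] [254, 153, 27, 28, 562] [ 0.3959 -0.2468] tray [-0.1017  0.0483]
gold [316.3 179.3] [304, 166, 26, 27, 556] [ 0.4347 -0.2586] tray [-0.112   0.0091]
```

View pics/w1.png

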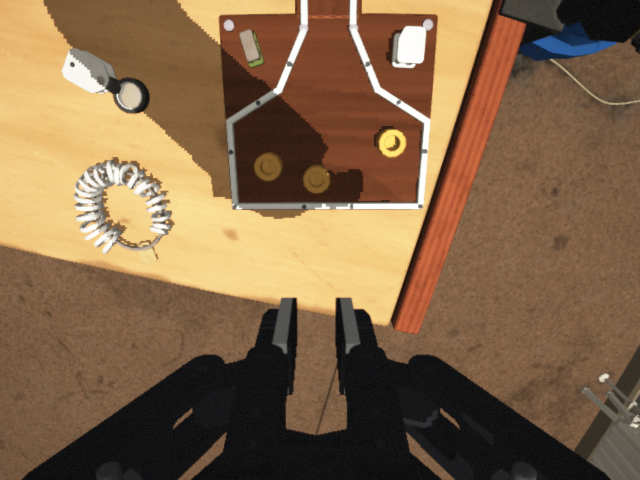

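The tray fit holds steady: gate (0.4479, -0.1469), yaw 1.534. The three bushes are now at (267,167), (316,179) and (391,143). Next I narrow the fingers and come down behind the middle bush.

```bash
python3 -m jog '[[0,0,-0.15,0,0,0],[0,0,-0.3,0,0,0],[0,0,-0.4,0,0,0],[0,0,-0.46,0,0,0],[0,0,-0.48,0,0,0],[0,0,-0.48,0,0,0]]' 0.13; python3 - <<'E'
from h import *
s=robot.sense();print(s["ee_pos"],s["tool_rot"],s["width"])
X=np.array((.4479,-.1469,1.5344));print(loc(X,s["ee_pos"][:2]));p=wrist();gold(p,X);cv2.imwrite("pics/w2.png",p["frame"][:,:,::-1])
E
```

```text
t: 6.18
ee_pos: [0.4351, -0.2965, 0.0283]
tool_rot: [3.14, 0.001, 1.532]
force: [0.5, 1.0, 0.3]
width: 0.0112
finger_force: 0.0
[ 0.43512219 -0.2964546   0.02828699] [3.13987516e+00 9.86091282e-04 1.53157820e+00] 0.011159130577778065
[-0.14992051  0.00732731]
gold [547.5  84.8] [500, 0, 102, 267, 8875] [ 0.5321 -0.2018] tray [-0.0518 -0.0861]
gold [451.5 161.5] [422, 135, 59, 55, 2496] [ 0.4947 -0.2314] tray [-0.0827 -0.0498]
gold [219.8 205.2] [192, 179, 56, 54, 2253] [ 0.3963 -0.2462] tray [-0.1011  0.048 ]
gold [310.2 227.9] [285, 201, 51, 54, 2140] [ 0.4347 -0.258 ] tray [-0.1115  0.0092]
```

View pics/w2.png

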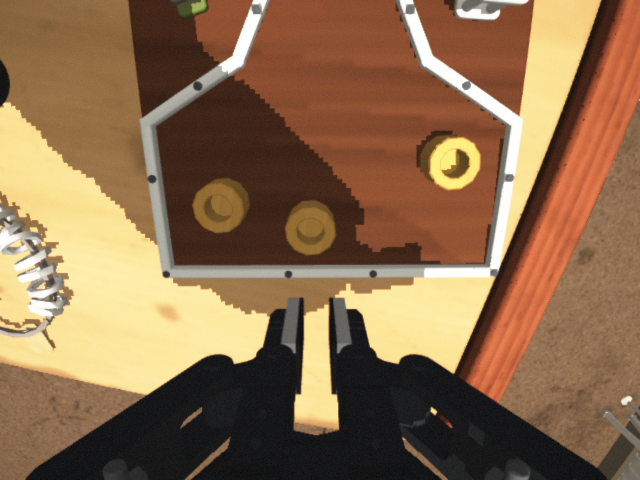

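The bush at (310,228) sits straight ahead of the two fingertips at (295,300) and (338,300). I lower the last bit and push.

```bash
python3 -m jog '[[-0.005,0,-0.038,0,0,0],[-0.004,0.04,-0.038,0,0,0],[0.002,0.08,-0.038,0,0,0],[0.006,0.12,-0.038,0,0,0],[0.01,0.16,-0.038,0,0,0],[0.015,0.20,-0.038,0,0,0],[0.02,0.24,-0.038,0,0,0],[0.026,0.28,-0.038,0,0,0],[0.032,0.32,-0.038,0,0,0],[0.038,0.36,-0.038,0,0,0]]'; python3 - <<'E'
from h import *
s=robot.sense()
X=np.array((.4479,-.1469,1.5344));print(loc(X,s["ee_pos"][:2]));p=wrist();gold(p,X);cv2.imwrite("pics/w3.png",p["frame"][:,:,::-1])
E
```

```text
t: 7.48
ee_pos: [0.4458, -0.1872, 0.0159]
tool_rot: [3.141, -0.0, 1.531]
force: [-0.1, 0.5, -0.1]
width: 0.011
finger_force: 0.1
[-0.04033787  0.00059251]
gold [106.6 176.6] [0, 0, 258, 440, 78762] [ 0.3668 -0.1207] tray [0.0232 0.082 ]
gold [503.3 123.1] [374, 0, 266, 397, 56528] [ 0.5196 -0.1068] tray [ 0.0427 -0.0702]
gold [315.6 274.5] [290, 245, 52, 59, 2357] [ 0.4471 -0.1655] tray [-0.0186  0.0002]
```

View pics/w3.png

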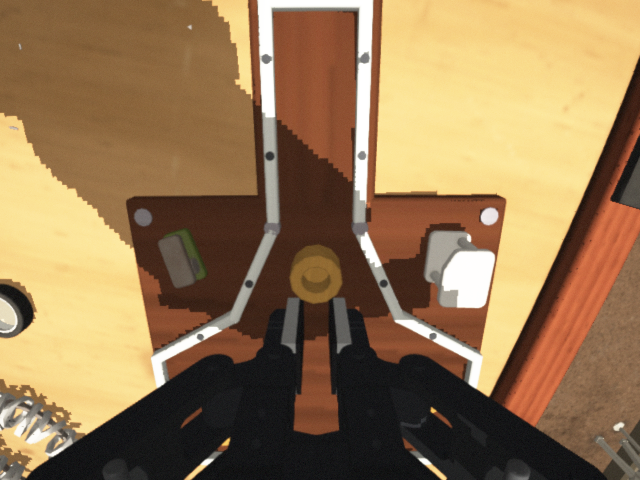

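The bush is nested against the tips at (316,275), centred between the pins at (272,228) and (358,228). I push it on through.

```bash
python3 -m jog '[[0.001,0.03,0,0,0,0],[0.002,0.06,0,0,0,0],[0.004,0.09,0,0,0,0],[0.005,0.12,0,0,0,0],[0.006,0.15,0,0,0,0],[0.007,0.17,0,0,0,0],[0.007,0.18,0,0,0,0],[0.007,0.18,0,0,0,0],[0.006,0.15,0,0,0,0],[0.006,0.15,0.15,0,0,0]]'; python3 - <<'E'
from h import *
s=robot.sense()
X=np.array((.4479,-.1469,1.5344));print(s["ee_pos"],loc(X,s["ee_pos"][:2]));p=wrist();bushes(p,X);p=robot.get_image("top");bushes(p,X)
E
```

```text
t: 8.78
ee_pos: [0.4459, -0.1445, 0.0594]
tool_rot: [-3.137, -0.0, 1.529]
force: [0.9, -0.5, 0.8]
width: 0.0111
finger_force: 0.0
[ 0.44585646 -0.14448126  0.05935307] [0.00234277 0.0021302 ]
bush 0.83 [298. 197. 340. 242.] [ 0.4489 -0.1124] [0.0345 0.0002]
bush 0.69 [287. 259. 306. 272.] [ 0.3884 -0.1587] [-0.0139  0.059 ]
bush 0.63 [347. 255. 360. 266.] [ 0.3961 -0.2483] [-0.1033  0.0481]
bush 0.48 [332. 192. 352. 208.] [ 0.4943 -0.2331] [-0.0844 -0.0495]
bush 0.37 [232. 183. 380. 283.] [ 0.4333 -0.2096] [-0.0632  0.0123]
```

```bash
python3 -m jog '[[0,0,0.13,0,0,0.2],[0.12,-0.19,0.13,0,0,0.4],[0.237,-0.37,0.1,0,0,0.7],[0.237,-0.37,0,0,0,0.95],[0.237,-0.37,-0.05,0,0,1],[0.237,-0.37,-0.1,0,0,1],[0.237,-0.37,-0.1,0,0,1]]'; python3 - <<'E'
from h import *
s=robot.sense()
X=np.array((.4479,-.1469,1.5344));print(s["ee_pos"],loc(X,s["ee_pos"][:2]),s["tool_rot"],s["joint_positions"]);p=wrist();bushes(p,X);gold(p,X)
E
```

```text
t: 9.85
ee_pos: [0.5174, -0.2535, 0.0293]
tool_rot: [-3.141, -0.003, 2.315]
force: [0.1, 0.5, -0.5]
width: 0.0111
finger_force: 0.0
[ 0.51740509 -0.25346137  0.0293358 ] [-0.10396163 -0.07333665] [-3.14055626e+00 -2.95029733e-03  2.31522836e+00] [ 0.36168633  0.92926694  0.02431314  1.84528455 -0.05474559  0.37079691
  1.17176403]
bush 0.71 [285. 214. 334. 266.] [ 0.4944 -0.2317] [-0.0831 -0.0495]
bush 0.68 [ 78.  86. 146. 140.] [ 0.3962 -0.2467] [-0.1016  0.048 ]
gold [32.4 40. ] [0, 0, 93, 110, 5900] [ 0.3561 -0.2442] tray [-0.1005  0.0882]
gold [520.3 114.7] [340, 0, 300, 310, 31651] [ 0.5209 -0.133 ] tray [ 0.0165 -0.0725]
gold [554.  127.6] [541, 78, 32, 91, 869] [ 0.5355 -0.126 ] tray [ 0.0241 -0.0868]
gold [109.4 112.7] [78, 85, 66, 56, 2699] [ 0.3967 -0.2464] tray [-0.1013  0.0476]
gold [310.1 239.9] [285, 213, 51, 54, 2093] [ 0.4942 -0.2313] tray [-0.0826 -0.0493]
gold [317.8 323.1] [303, 307, 27, 30, 318] [ 0.5256 -0.2602] tray [-0.1104 -0.0817]
```

```bash
python3 -m jog '[[-0.005,-0.005,-0.043,0,0,0],[-0.03,0.02,-0.043,0,0,0],[-0.055,0.047,-0.043,0,0,0],[-0.08,0.075,-0.043,0,0,0],[-0.105,0.102,-0.043,0,0,0],[-0.13,0.13,-0.043,0,0,0],[-0.153,0.156,-0.043,0,0,0],[-0.173,0.176,-0.043,0,0,0],[-0.173,0.176,-0.043,0,0,0],[-0.143,0.146,-0.043,0,0,0]]'; python3 - <<'E'
from h import *
s=robot.sense()
X=np.array((.4479,-.1469,1.5344));print(s["ee_pos"],loc(X,s["ee_pos"][:2]));p=wrist();bushes(p,X);gold(p,X,400)
E
```

```text
t: 11.2
ee_pos: [0.4756, -0.2101, 0.018]
tool_rot: [-3.141, -0.001, 2.317]
force: [0.6, -0.4, 0.0]
width: 0.0112
finger_force: 0.0
[ 0.47562028 -0.21007584  0.01795393] [-0.06212531 -0.03000078]
bush 0.91 [287. 210. 340. 267.] [ 0.451  -0.1837] [-0.0367 -0.0044]
bush 0.71 [ 90. 232. 158. 287.] [ 0.396  -0.2462] [-0.1011  0.0482]
bush 0.59 [407.  70. 473. 133.] [ 0.449  -0.1122] [0.0347 0.0002]
gold [348.6  32.3] [255, 0, 190, 99, 9407] [ 0.4078 -0.1191] tray [0.0264 0.0411]
gold [566.5 164.6] [394, 0, 246, 368, 31207] [ 0.5033 -0.0923] tray [ 0.0565 -0.0534]
gold [442. 101.] [407, 70, 67, 64, 3075] [ 0.449  -0.1118] tray [0.0351 0.0002]
gold [314.3 238.1] [288, 209, 54, 59, 2446] [ 0.4506 -0.1832] tray [-0.0362 -0.004 ]
gold [122.8 257.1] [92, 229, 63, 57, 2655] [ 0.3963 -0.245 ] tray [-0.0999  0.0479]
gold [ 10.4 275.2] [0, 257, 27, 35, 557] [ 0.3619 -0.2892] tray [-0.1453  0.0807]
```

```bash
python3 -m jog '[[0,0,0.1,0,0,0],[-0.045,-0.01,0.1,0,0,-0.2],[-0.089,-0.018,0.1,0,0,-0.45],[-0.089,-0.018,0.1,0,0,-0.7],[-0.089,-0.018,0.1,0,0,-0.95],[-0.089,-0.018,0.05,0,0,-1],[-0.089,-0.018,0,0,0,-1],[-0.089,-0.018,-0.005,0,0,-1],[-0.089,-0.018,-0.005,0,0,-1]]'; python3 - <<'E'
from h import *
s=robot.sense()
X=np.array((.4479,-.1469,1.5344));print(s["ee_pos"],loc(X,s["ee_pos"][:2]));p=wrist();bushes(p,X);gold(p,X,400)
E
```

```text
t: 12.42
ee_pos: [0.4487, -0.2156, 0.0161]
tool_rot: [-3.141, -0.001, 1.532]
force: [-0.4, -0.4, 0.0]
width: 0.0112
finger_force: 0.0
[ 0.44869073 -0.2155543   0.0160852 ] [-0.06858006 -0.00328842]
bush 0.8 [289. 221. 340. 280.] [ 0.4508 -0.1836] [-0.0366 -0.0043]
bush 0.63 [192. 350. 228. 364.] [ 0.3967 -0.2337] [-0.0886  0.048 ]
bush 0.33 [140. 162. 195. 222.] [ 0.391  -0.1572] [-0.0124  0.0565]
gold [ 89.5 181.3] [0, 0, 245, 480, 66944] [ 0.362  -0.1506] tray [-0.0069  0.0857]
gold [500.5 104.4] [368, 0, 272, 388, 42813] [ 0.5207 -0.1284] tray [ 0.0211 -0.0721]
gold [304.   61.4] [272, 27, 64, 70, 3366] [ 0.449 -0.112] tray [0.0349 0.0002]
gold [317.5 249.8] [291, 220, 54, 59, 2456] [ 0.4511 -0.1829] tray [-0.0358 -0.0045]
```

```bash
python3 -m jog '[[-0.002,0.035,0,0,0,0],[-0.004,0.07,0,0,0,0],[-0.006,0.105,0,0,0,0],[-0.006,0.137,0,0,0,0],[-0.005,0.17,0,0,0,0],[-0.004,0.2,0,0,0,0],[-0.003,0.23,0,0,0,0],[-0.002,0.255,0,0,0,0],[-0.002,0.263,0,0,0,0],[-0.002,0.263,0,0,0,0]]'; python3 -m jog '[[-0.001,-0.03,0,0,0,0],[-0.001,-0.03,0.15,0,0,0],[-0.001,-0.03,0.15,0,0,0]]'; python3 - <<'E'
from h import *
s=robot.sense()
X=np.array((.4479,-.1469,1.5344));print(s["ee_pos"],loc(X,s["ee_pos"][:2]));p=wrist();bushes(p,X);gold(p,X,400)
E
```

```text
t: 13.78
ee_pos: [0.4484, -0.1367, 0.0165]
tool_rot: [3.142, 0.0, 1.532]
force: [-0.4, -0.4, -0.4]
width: 0.0112
finger_force: 0.0
t: 14.15
ee_pos: [0.4493, -0.1475, 0.0635]
tool_rot: [3.137, 0.002, 1.53]
force: [0.2, 0.2, -0.5]
width: 0.0112
finger_force: 0.0
[ 0.44928173 -0.14753587  0.06348423] [-0.00058517 -0.00140395]
bush 0.96 [292. 157. 332. 201.] [ 0.4494 -0.0931] [0.0538 0.0004]
bush 0.55 [291. 200. 333. 241.] [ 0.4494 -0.1153] [ 0.0316 -0.0004]
gold [256.9 161.7] [0, 0, 604, 480, 150472] [ 0.4226 -0.0835] tray [0.0624 0.0276]
gold [311.7 198.2] [290, 158, 43, 82, 2602] [ 0.4496 -0.1036] tray [ 0.0433 -0.0001]
```

```bash
python3 -m jog '[[0,0,0.1,0,0,-0.2],[-0.129,-0.2,0.1,0,0,-0.4],[-0.258,-0.404,0.1,0,0,-0.7],[-0.258,-0.404,0,0,0,-0.95],[-0.258,-0.404,-0.06,0,0,-1],[-0.258,-0.404,-0.112,0,0,-1],[-0.258,-0.404,-0.112,0,0,-1]]'; python3 - <<'E'
from h import *
s=robot.sense()
X=np.array((.4479,-.1469,1.5344));print(s["ee_pos"],loc(X,s["ee_pos"][:2]),s["tool_rot"]);p=wrist();bushes(p,X);gold(p,X,400)
E
```

```text
t: 15.12
ee_pos: [0.3695, -0.2665, 0.0264]
tool_rot: [-3.138, 0.0, 0.745]
force: [1.0, 0.3, 0.0]
width: 0.011
finger_force: 0.0
[ 0.36952477 -0.26652488  0.02639621] [-0.1223976   0.07397038] [-3.13826162e+00  2.63293573e-04  7.45177759e-01]
bush 0.97 [299. 215. 349. 269.] [ 0.3962 -0.2465] [-0.1015  0.0481]
bush 0.54 [ 85.   0. 603. 331.] [ 0.4386 -0.2184] [-0.0718  0.0067]
gold [569.1  23.9] [545, 0, 50, 72, 838] [ 0.5239 -0.2556] tray [-0.1058 -0.0799]
gold [324.3 240.5] [299, 213, 51, 55, 2128] [ 0.3967 -0.2466] tray [-0.1015  0.0475]
```

```bash
python3 -m jog '[[0.008,-0.009,-0.033,0,0,0],[0.035,0.016,-0.033,0,0,0],[0.063,0.042,-0.033,0,0,0],[0.09,0.067,-0.033,0,0,0],[0.118,0.093,-0.033,0,0,0],[0.145,0.119,-0.033,0,0,0],[0.173,0.145,-0.033,0,0,0],[0.195,0.165,-0.033,0,0,0],[0.195,0.165,-0.033,0,0,0],[0.165,0.137,-0.033,0,0,0]]'; python3 - <<'E'
from h import *
s=robot.sense()
X=np.array((.4479,-.1469,1.5344));print(s["ee_pos"],loc(X,s["ee_pos"][:2]));p=wrist();bushes(p,X);gold(p,X,400)
E
```

```text
t: 16.48
ee_pos: [0.4203, -0.2257, 0.018]
tool_rot: [3.141, -0.0, 0.748]
force: [-0.3, -0.4, 0.6]
width: 0.0111
finger_force: 0.0
[ 0.42029563 -0.2256963   0.01796836] [-0.07974859  0.02471882]
bush 0.8 [116.  56. 187. 118.] [ 0.4498 -0.115 ] [ 0.0319 -0.0008]
bush 0.7 [287. 209. 344. 268.] [ 0.4471 -0.2004] [-0.0535 -0.0011]
bush 0.65 [ 68.   9. 142.  78.] [ 0.4499 -0.0922] [ 0.0548 -0.    ]
gold [ 66.6 252.1] [0, 0, 209, 480, 48495] [ 0.3702 -0.1259] tray [0.0182 0.0784]
gold [237.1  25.6] [162, 0, 148, 78, 5779] [ 0.4867 -0.1267] tray [ 0.0216 -0.038 ]
gold [531.2 270.6] [381, 0, 259, 480, 36906] [ 0.5007 -0.2792] tray [-0.1303 -0.0575]
gold [123.4  63.9] [68, 10, 108, 106, 5404] [ 0.4493 -0.1034] tray [0.0435 0.0002]
gold [315.6 240.9] [289, 216, 54, 51, 2090] [ 0.4469 -0.2011] tray [-0.0542 -0.001 ]
```

```bash
python3 -m jog '[[0,0,0.1,0,0,0],[0.045,-0.01,0.1,0,0,0.2],[0.084,-0.024,0.1,0,0,0.45],[0.084,-0.024,0.1,0,0,0.7],[0.084,-0.024,0.1,0,0,0.95],[0.084,-0.024,0.05,0,0,1],[0.084,-0.024,0,0,0,1],[0.084,-0.024,-0.005,0,0,1],[0.084,-0.024,-0.005,0,0,1]]'; python3 - <<'E'
from h import *
s=robot.sense()
X=np.array((.4479,-.1469,1.5344));print(s["ee_pos"],loc(X,s["ee_pos"][:2]),s["tool_rot"]);p=wrist();bushes(p,X);gold(p,X,400)
E
```

```text
t: 17.7
ee_pos: [0.4451, -0.2331, 0.0164]
tool_rot: [-3.141, -0.0, 1.53]
force: [1.0, 0.5, 0.2]
width: 0.0112
finger_force: 0.0
[ 0.44508748 -0.2330947   0.0163995 ] [-0.08623995 -0.00032582] [-3.14112107e+00 -1.18117617e-04  1.53035463e+00]
bush 0.92 [278.   2. 345.  57.] [ 0.4496 -0.117 ] [ 0.0299 -0.0006]
bush 0.81 [289. 220. 344. 274.] [ 0.4469 -0.2004] [-0.0535 -0.0009]
gold [314.1  23.5] [281, 0, 66, 55, 2909] [ 0.4496 -0.1174] tray [ 0.0295 -0.0007]
gold [513.1  94.4] [377, 0, 257, 381, 32656] [ 0.5219 -0.1426] tray [ 0.007  -0.0738]
gold [316.4 248.2] [290, 219, 54, 59, 2443] [ 0.4472 -0.1998] tray [-0.0529 -0.0012]
gold [315.6 418. ] [293, 402, 47, 33, 1358] [ 0.4431 -0.2902] tray [-0.1434 -0.0005]
```

```bash
python3 -m jog '[[0.001,0.035,0,0,0,0],[0.002,0.07,0,0,0,0],[0.003,0.105,0,0,0,0],[0.004,0.14,0,0,0,0],[0.005,0.175,0,0,0,0],[0.006,0.21,0,0,0,0],[0.008,0.24,0,0,0,0],[0.009,0.265,0,0,0,0],[0.0095,0.285,0,0,0,0],[0.0095,0.29,0,0,0,0]]'; python3 -m jog '[[0,0,0,0,0,0],[0,0,0,0,0,0],[-0.001,-0.04,0,0,0,0],[-0.001,-0.04,0.15,0,0,0],[-0.003,-0.2,0.3,0,0,0],[-0.003,-0.2,0.3,0,0,0]]'; python3 - <<'E'
from h import *
s=robot.sense()
X=np.array((.4479,-.1469,1.5344));p=wrist();bushes(p,X)
for q in ("step_gauge","spring_clip"):
    b=robot.silhouettes(p,q)[0];v,u=np.nonzero(b["pixels"]);print(q,b["p"],loc(X,at(p,(u.mean(),v.mean()),.02)[:2]))
cv2.imwrite("pics/w9.png",p["frame"][:,:,::-1])
E
```

```text
t: 19.05
ee_pos: [0.4482, -0.1456, 0.0165]
tool_rot: [3.142, -0.0, 1.532]
force: [0.1, -0.5, -0.5]
width: 0.0113
finger_force: 0.1
t: 19.8
ee_pos: [0.4486, -0.2123, 0.1096]
tool_rot: [3.135, 0.007, 1.525]
force: [0.2, 1.3, 0.0]
width: 0.0115
finger_force: 0.0
bush 0.79 [289.  55. 326.  94.] [ 0.4501 -0.1026] [ 0.0444 -0.0006]
bush 0.78 [290.  94. 328. 130.] [ 0.4494 -0.1249] [ 0.022  -0.0007]
step_gauge 0.6 [-0.01523199 -0.05888948]
spring_clip 0.62 [-0.01239096  0.05605619]
```

View pics/w9.png

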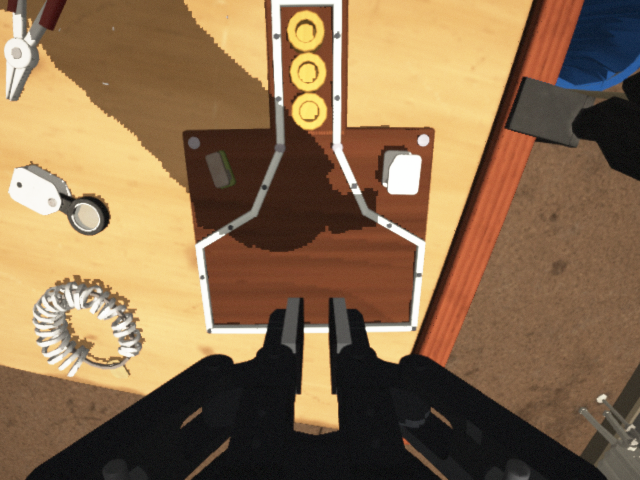

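The picture shows all three bushes upright in single file at (305,31), (308,72) and (309,111), past the pins at (280,148) and (338,148). The gauge and clip are where they were, and the arm is clear.

```bash
python3 -m jog '[[0,0,0,0,0,0],[0,0,0,0,0,0],[0,0,0,0,0,0]]' >/dev/null; python3 -c "
from workcell import robot
print(robot.sign_off())"
```

```text
the job is handed in; nothing more can be done
None
```

I handed the job in with all three bushes upright in single file past the gate pins, the step gauge and spring clip where they were, and the arm clear; no verdict came back.

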